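# Pack the transfer tray for the staining room

## Task

Pack the grey foam-lined tray for the staining room: lay the pink cassette flat and square in the cut-out with the pink floor, the blue cassette in the one with the blue floor and the white slide mailer in the long white-floored cut-out, in any order, each about centred. Only after these three, stand the red-capped bottle upright in the red-floored round well. The green cassette and the purple bottle do not belong to this set: leave them where they are.

Things in the scene. Friction and masses are not known exactly. Their poses are not given: they have to be found in the camera images.
- pink_cassette: Pink tissue cassette with a cream wax block on it: base 28 x 40 x 6 mm (x, y, z), wax block on top 24 x 25 mm (x, y; from y = -9 to +16 mm), 12 to 13 mm high overall, 20 g. Origin: centre of the underside; its y runs along the 40 mm length, z up; lies flat on the bench near its front edge. Grasp across the 28 mm width, low down.
- blue_cassette: Light-blue tissue cassette with a cream wax block on it: base 28 x 40 x 6 mm (x, y, z), wax block on top 24 x 25 mm (x, y; from y = -9 to +16 mm), 12 to 13 mm high overall, 20 g. Origin: centre of the underside; its y runs along the 40 mm length, z up; lies flat on the bench near its front edge. Grasp across the 28 mm width, low down.
- slide_mailer: Flat white slide mailer, a closed bar 24 x 66 x 15 mm (x, y, z), 50 g. Origin: centre of the underside; y runs along its 66 mm length, z up; lies flat on the bench near its front edge. Grasp across the 24 mm width. Mind the tall microtome that stands to the right of the tray (beyond x = 0.48 m, y below -0.23 m).
- red_cap_bottle: Upright cream-white bottle with a red screw cap, 38 mm in diameter, 105 mm tall in all (full-width body 88 mm), 90 g. Origin: centre of the underside, z up. It stands at the bench's front edge, left, before the water bath (front face at x = 0.45 m, 135 mm high). Grasp high on the body (60 to 85 mm up), fingers closing along world y.
- pink_insert: Fixed dark-grey foam insert 80 x 100 x 16 mm (x, y, z), one of four lying two by two in a raised grey tray (rim 25 mm high). Origin: centre of its underside, 20 mm above the bench. Its PINK-floored cut-out, 48 x 60 mm (x, y) and 10 mm deep, floor 6 mm above the origin, takes the pink cassette, length along y, either way round. A finger trough (y -22 to +22 mm), as deep, crosses the insert along x.
- blue_insert: Fixed dark-grey foam insert 80 x 100 x 16 mm (x, y, z), one of four lying two by two in a raised grey tray (rim 25 mm high). Origin: centre of its underside, 20 mm above the bench. Its BLUE-floored cut-out, 48 x 60 mm (x, y) and 10 mm deep, floor 6 mm above the origin, takes the blue cassette, length along y, either way round. A finger trough (y -22 to +22 mm), as deep, crosses the insert along x.
- long_insert: Fixed dark-grey foam insert 80 x 100 x 16 mm (x, y, z), one of four lying two by two in a raised grey tray (rim 25 mm high). Origin: centre of its underside, 20 mm above the bench. Its WHITE-floored cut-out, 44 x 84 mm (x, y) and 10 mm deep, floor 6 mm above the origin, takes the slide mailer, length along y, either way round. A finger trough (y -22 to +22 mm), as deep, crosses the insert along x.
- round_insert: Fixed dark-grey foam insert 80 x 100 x 16 mm (x, y, z), one of four lying two by two in a raised grey tray (rim 25 mm high). Origin: centre of its underside, 20 mm above the bench. Its round well has a RED floor, 6 mm above the origin, 58 mm in diameter, 10 mm deep: for the red-capped bottle. A finger trough (y -22 to +22 mm), as deep, crosses the insert along x.
- green_cassette: Look-alike to leave alone: light-green tissue cassette with a cream wax block on it: base 28 x 40 x 6 mm (x, y, z), wax block on top 24 x 25 mm (x, y; from y = -9 to +16 mm), 12 to 13 mm high overall, 20 g. Origin: centre of the underside; its y runs along the 40 mm length, z up; lies flat on the bench near its front edge. 
- purple_bottle: Look-alike to leave alone: upright purple bottle with a white cap, 47 mm in diameter, 92 mm tall, 0.12 kg, beside the red-capped bottle. Origin: centre of the underside, z up.

How it is judged:
On the way, in this order (a step that is already met when the one before it is completed fails the run):
1. the pink cassette, the blue cassette and the slide mailer lie in their own cut-outs (x of pink_cassette in the frame of pink_insert between -0.012 and 0.012 m and y of pink_cassette in the frame of pink_insert between -0.012 and 0.012 m and z of pink_cassette in the frame of pink_insert between 0.002 and 0.01 m and angle between each of pink_cassette, blue_cassette, slide_mailer's own z axis and vertical below 0.12 rad and angle between the y axis of pink_cassette and the y axis of pink_insert, either way round below 0.35 rad and x of blue_cassette in the frame of blue_insert between -0.012 and 0.012 m and y of blue_cassette in the frame of blue_insert between -0.012 and 0.012 m and z of blue_cassette in the frame of blue_insert between 0.002 and 0.01 m and angle between the y axis of blue_cassette and the y axis of blue_insert, either way round below 0.35 rad and x of slide_mailer in the frame of long_insert between -0.012 and 0.012 m and y of slide_mailer in the frame of long_insert between -0.012 and 0.012 m and z of slide_mailer in the frame of long_insert between 0.002 and 0.01 m and angle between the y axis of slide_mailer and the y axis of long_insert, either way round below 0.35 rad), for 0.2 s.
2. then the red-capped bottle stands in the round well (x of red_cap_bottle in the frame of round_insert between -0.012 and 0.012 m and y of red_cap_bottle in the frame of round_insert between -0.012 and 0.012 m and z of red_cap_bottle in the frame of round_insert between 0.002 and 0.01 m and angle between red_cap_bottle's own z axis and vertical below 0.12 rad), for 0.2 s.
At the end, for the whole second after the job is handed in: Both cassettes, the mailer and the red-capped bottle rest on the floor of their own cut-outs, within 12 mm of centre each way, level or upright within 0.12 rad, flat things square within 0.35 rad, all at rest; green cassette and purple bottle within 20 mm of where they stood (all of step 1 and all of step 2 and linear speed of each of pink_cassette, blue_cassette, slide_mailer, red_cap_bottle below 0.02 m/s and distance of each of green_cassette, purple_bottle from where it was at the start of the episode below 0.02 m); the robot touches nothing.
It fails at once if the green cassette, which does not belong, is moved by more than 20 mm or tipped (distance of green_cassette from where it was at the start of the episode above 0.02 m or angle between green_cassette's own z axis and vertical above 0.3 rad).
It fails at once if the purple bottle, which does not belong, is moved by more than 20 mm or tipped (distance of purple_bottle from where it was at the start of the episode above 0.02 m or angle between purple_bottle's own z axis and vertical above 0.3 rad).
It also fails if it takes over 104 s, if anything falls off the work surface, if the arm or the gripper's body presses on something with over 40 N, if the wrist force passes 120 N, or if a joint passes its speed limit or range.

## Robot

A 6-joint arm with a two-finger parallel gripper is mounted at the origin on a cart in front of the work surface, level with it; the furniture and walls round the work are solid. World frame = base frame: x ahead of the robot, y to its left, z up, the work surface at z = 0. Lengths are in m, angles in rad, forces in N, time in s.
With the tool pointing down it reaches from about 0.35 to 0.975 m from the base axis. Payload 4.9 kg.
Tool frame: the origin (TCP) lies at the very end of the fingers, on their centre line; the grasp point (between the pads) lies manip.grip_point_offset behind it (manip.grip_point_offset is the distance from the TCP to the grasp point, in m); z points along the fingers, y is the direction in which the jaws open and shut (so a half turn about z gives the same grasp; the last joint's range is limited). The gripper opens to 85 mm and grips with 20 to 120 N. Pads are 22 mm wide; open, the fingers measure 114 mm over their backs; the gripper's body (76 mm by 85 mm) begins 54 mm behind the grasp point. The pads swing forward as they close: fully open they stand 13 mm farther back than shut.
Start: joints at [1.021, 0.053, 1.613, -0, 1.476, -0.119], TCP at [0.261, 0.568, 0.231] pointing down, gripper open.
Joint ranges: [-3.01, 3.01], [-1.01, 2.22], [0.06, 2.58], [-1.02, 4.17], [0.09, 2.62], [-3.14, 3.14]. Speed limits (rad/s): [2.57, 2.57, 3.14, 3.14, 3.14, 3.14].

## Interface

Orientations are given as a unit quaternion [w, x, y, z].
In Python, from plant import status, grab_frame, camera_params, ticket, boxes_of, outline_of, manip gives the robot as it stands. The module is installed in compiled form; this text tells all that it offers.
- The arm moves only by the tool play_rows, never from a script. Its argument "deltas" is a list of rows, each a list of 2 entries, a list of its own where there are three numbers: the shift along the world's x, y, z in m, then the turn about the world's z in rad. A call has 1 to 5 rows; each row is the pose to reach, as a shift and turn from the pose commanded when the call began; what a row does not reach only later rows make up. A row lasts 1/8 s, in which the tool goes at most 62.5 mm and 10.7 degrees, less where a joint would pass 70% of its speed; a pose out of reach is approached as far as the arm can. A call with a gripper value outside its range is refused whole. "grip" is the opening, from -1 (shut) to 1 (fully open), set as the call begins (left out, the last holds). The fingers move at their own pace and stop on an object; the grip force is fixed at half the most. Time passes only in rows, so rows that repeat a pose let the fingers close. It gives the time, the measured TCP pose, the force and the opening at its end, in the units of the state.
- status.state(): the state, without advancing time (a new reading comes with each control period).
- grab_frame(name): name is "scene" or "side" or "wrist"; returns (picture, depth): 480x640x3 uint8, blue, green, red; 480x640 float32, m along the optical axis (not along the pixel's ray), 0 where there is no reading.
- camera_params(name): a dict with "mtx" (3x3 intrinsics, pixels), "world_from_camera" (4x4, takes a point from camera to world coordinates). Camera axes: x right, y up, looking along -z (the intrinsics and any distortion apply to the point x, -y, -z); pixel columns grow to the right and rows downward; lengths in m; the calibration is good to about 2 mm. The wrist camera is an equidistant fisheye: a pixel r from the principal point sees the ray r / f radians off the axis. A picture is of the moment at which its call begins: read the wrist's pose just before it. camera_params takes no time and is no camera call; for the wrist camera it gives the pose at the moment of the call.
- ticket.job_done(): hands the job in, once; it reports no verdict.
Trained networks look in the newest picture that a camera, given by its name, has taken for a name from the list of things; names that differ only in an ending like _2 or _b are one class to them, and where a whole thing is asked for, a point or a joint stands for the part that bears it (a point fixed in the world has none). Each returns a list of dicts, best first, with "confidence" (0 to 1); they miss things now and then, are a little off and sometimes report something else, mostly with a low value. They report only what shows in the picture. A call takes as long as a camera call.
- boxes_of(camera, name): "box" ([left, top, right, bottom] in pixels, round what is visible of it).
- outline_of(camera, name): "region" (480x640 bool, what is visible of it) and "box" ([left, top, right, bottom] in pixels, round what is visible of it).
The state is a dict: "time": time; "joint_pos": joint angles; "joint_vel": joint speeds; "joint_efforts": joint torques, N m; "tool_pos": TCP position; "tool_rot": TCP orientation; "contact_force": force on the tool from outside, world axes, zero at the start; "ft_torque": the same for the moment, N m; "gripper_width": opening from 0.0 (shut) to 1.0 (fully open).
Only numpy, scipy, OpenCV 4.12 (cv2) and the standard library are available. Lean on these libraries where they do the work, as an engineer would, in place of code of your own. Each camera call takes 0.05 s, during which the arm holds its last target.

## Working session

There is one attempt and no reset: what is moved stays moved. The work goes in short steps, Python scripts to look and compute and a tool call to move; the robot and the scene stay as the last step left them, time stands still between calls to the robot, and variables do not carry over. Pictures are saved under pics/ and viewed, and the job is handed in when it is done.

Besides the shell and the picture viewer there is one more tool, called after "Call:" as name(argument=value, ...), one argument or row to a line, values as JSON. play_rows: Moves the arm, as the interface text tells. Its arguments: {"type":"object","properties":{"deltas":{"type":"array"},"grip":{"type":"number"}},"required":["deltas"]}

```bash
mkdir -p pics
python3 - <<'E'
from plant import status, grab_frame, camera_params, manip
import cv2
s=status.state(); print(s); print(manip.grip_point_offset)
for n in ("scene","side","wrist"):
    p,d=grab_frame(n); cv2.imwrite(f"pics/{n}0.png",p); c=camera_params(n); print(n,c)
E
```

```text
{'time': 0.0, 'joint_pos': array([ 1.02098689e+00,  5.33887601e-02,  1.61432724e+00, -7.85723368e-06,
        1.47601665e+00, -1.18997097e-01]), 'joint_vel': array([-1.88996987e-04, -1.67327765e-05,  7.20115638e-04,  1.79107386e-05,
        8.28804895e-04,  2.87274835e-04]), 'joint_efforts': array([ 2.83047648e-04, -3.93656337e+01, -3.70189762e+01, -7.70815041e-05,
        6.67728775e-03, -1.45015076e-05]), 'tool_pos': array([0.26066752, 0.56734006, 0.2300234 ]), 'tool_rot': array([-3.47484923e-04,  2.13743738e-01,  9.76889180e-01, -1.01200922e-03]), 'contact_force': array([-0.18808411,  0.34560541, -0.50480665]), 'ft_torque': array([ 0.00807699, -0.0687099 , -0.00739815]), 'gripper_width': 1.0013016033850666}
0.0187
scene {'mtx': array([[520.90422716,   0.        , 313.8139753 ],
       [  0.        , 520.90422716, 235.65045748],
       [  0.        ,   0.        ,   1.        ]]), 'world_from_camera': array([[ 0.85678597,  0.39254214, -0.33440763,  0.11004791],
       [-0.51552942,  0.63676784, -0.5733726 , -0.70426058],
       [-0.01213289,  0.66365457,  0.74794077,  0.94630521],

[... 233 characters left out ...]
orld_from_camera': array([[ 0.81357112,  0.43915079, -0.38111496,  0.09860171],
       [-0.58141571,  0.60582623, -0.54307489, -0.59189779],
       [-0.00760233,  0.66341628,  0.7482119 ,  0.87057381],
       [ 0.        ,  0.        ,  0.        ,  1.        ]])}
wrist {'mtx': array([[371.64829954,   0.        , 315.10159291],
       [  0.        , 371.64829954, 235.21566734],
       [  0.        ,   0.        ,   1.        ]]), 'world_from_camera': array([[ 0.41810955, -0.86059819, -0.2907837 ,  0.18503665],
       [ 0.90839307,  0.3952141 ,  0.13648383,  0.60324022],
       [-0.00253592, -0.32121109,  0.94700423,  0.37274944],
       [ 0.        ,  0.        ,  0.        ,  1.        ]])}
```

View pics/scene0.png

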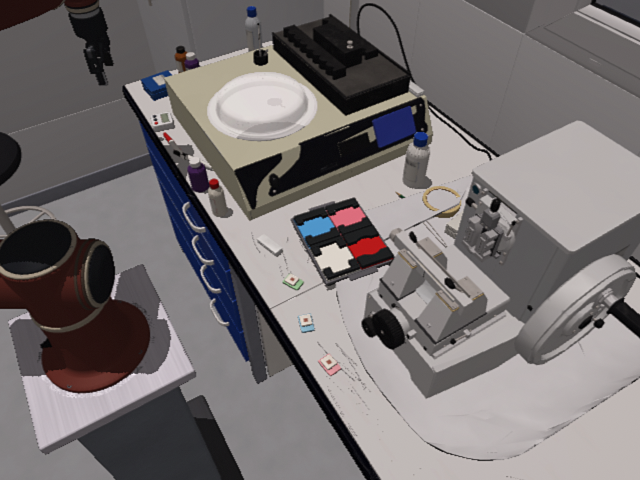

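View pics/side0.png

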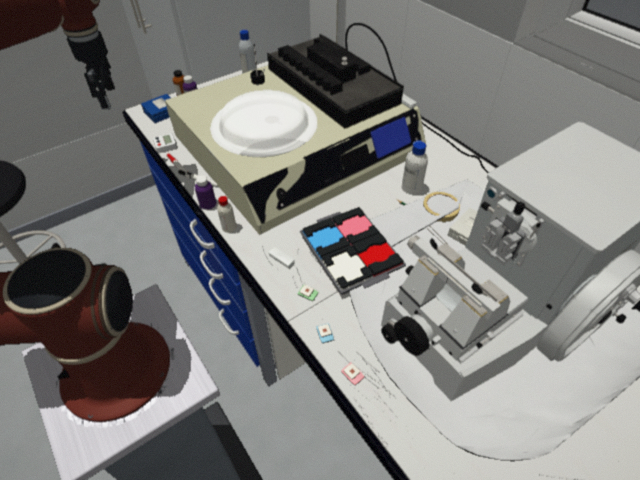

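View pics/wrist0.png

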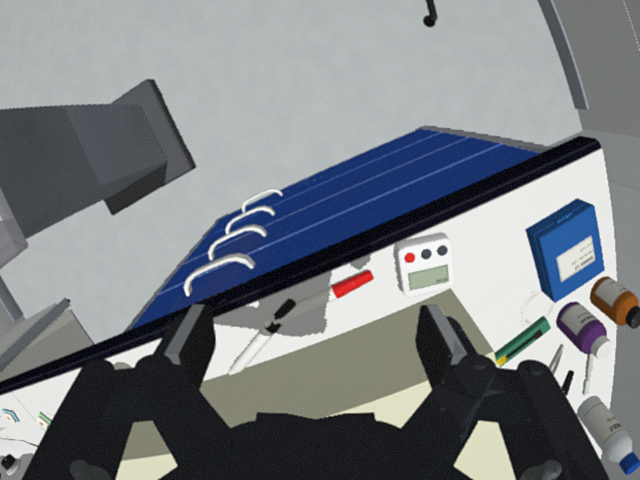

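The scene view shows the tray centred near (345,240): blue and white cut-outs on its left, pink and red on its right. The mailer is at (270,244), green at (291,282), blue at (306,323), pink at (329,365), the red-cap bottle at (217,198) and the purple bottle at (197,175).

```bash
cat > h.py <<'E'
import numpy as np, cv2
from plant import status, grab_frame, camera_params, outline_of, boxes_of
def cloud(n,d,c):
    K=c["mtx"];T=c["world_from_camera"]
    v,u=np.mgrid[0:480,0:640].astype(float)
    x=(u-K[0,2])/K[0,0];y=(v-K[1,2])/K[1,1]
    if n=="wrist":
        r=np.hypot(x,y); t=np.tan(np.minimum(r,1.4))/np.maximum(r,1e-9); x=x*t;y=y*t
    P=np.stack([x*d,-y*d,-d],-1)
    W=P@T[:3,:3].T+T[:3,3]; W[d<=0]=np.nan
    return W
def rect(W,m,zmin=-1,zmax=9):
    p=W[m]; p=p[np.isfinite(p[:,0])]; p=p[(p[:,2]>zmin)&(p[:,2]<zmax)]
    if len(p)<5: return None
    (cx,cy),(w,h),a=cv2.minAreaRect((p[:,:2]*1000).astype(np.float32))
    if w>h: a-=90
    # a = direction of short side angle; long axis = a+90
    return dict(n=len(p),c=(round(cx,1),round(cy,1)),mean=(p.mean(0)*1000).round(1),med=(np.median(p,0)*1000).round(1),dim=(round(min(w,h),1),round(max(w,h),1)),yaw=round((a+90)%180-90,1),z=(np.percentile(p[:,2],[5,50,95])*1000).round(1))
E
python3 - <<'E'
from h import *
for n in ("scene","side"):
    p,d=grab_frame(n); W=cloud(n,d,camera_params(n)); np.savez(f"/tmp/{n}.npz",p=p,W=W)
    for o in "pink_cassette blue_cassette slide_mailer green_cassette red_cap_bottle purple_bottle pink_insert blue_insert long_insert round_insert".split():
        R=outline_of(n,o)
        if R:
            for r in R[:1]:print(n,o,round(r["confidence"],2),np.round(r["box"]),rect(W,r["region"]))
        else: print(n,o,None)
E
```

```text
scene pink_cassette 0.84 [320. 354. 340. 379.] {'n': 274, 'c': (381.3, -290.9), 'mean': array([ 379.3, -293.6,    9.5]), 'med': array([ 378.8, -295.2,   10. ]), 'dim': (29.2, 40.1), 'yaw': 5.0, 'z': array([ 2.6, 10. , 15.3])}
scene blue_cassette 0.81 [295. 314. 316. 331.] {'n': 221, 'c': (389.3, -183.8), 'mean': array([ 388.1, -186.1,    9.7]), 'med': array([ 387.8, -188. ,    9.9]), 'dim': (27.1, 40.5), 'yaw': -17.9, 'z': array([ 3.7,  9.9, 15. ])}
scene slide_mailer 0.76 [255. 233. 283. 257.] {'n': 309, 'c': (426.8, 53.0), 'mean': array([424. ,  42.4,  12.3]), 'med': array([423.1,  41.9,  14.6]), 'dim': (34.8, 80.3), 'yaw': 14.3, 'z': array([ 0.3, 14.6, 18.2])}
scene green_cassette 0.5 [283. 276. 303. 290.] {'n': 197, 'c': (418.0, -75.7), 'mean': array([417. , -77.5,  10. ]), 'med': array([416.8, -78.2,  10.2]), 'dim': (28.5, 41.7), 'yaw': 24.3, 'z': array([ 3.3, 10.2, 16. ])}
scene red_cap_bottle 0.85 [208. 179. 224. 217.] {'n': 512, 'c': (383.1, 260.6), 'mean': array([368.1, 205.3,  56.8]), 'med': array([367.3, 203. ,  59.5]), 'dim': (40.7, 139.2), 'yaw': -17.2, 'z': array([  6.2
[... 2630 characters left out ...]
'yaw': -19.5, 'z': array([22.3, 30.7, 36.8])}
side blue_insert 0.91 [304. 219. 348. 258.] {'n': 1013, 'c': (540.2, 17.3), 'mean': array([537.4,  20.6,  29.6]), 'med': array([537.5,  23.8,  28.7]), 'dim': (85.5, 100.8), 'yaw': -7.3, 'z': array([22.6, 28.7, 36.6])}
side long_insert 0.82 [321. 248. 374. 291.] {'n': 1274, 'c': (524.0, -84.7), 'mean': array([523.3, -84.9,  28.4]), 'med': array([523.9, -83.2,  26.3]), 'dim': (81.6, 101.4), 'yaw': -8.2, 'z': array([22.5, 26.3, 36.5])}
side round_insert 0.59 [295. 287. 318. 303.] {'n': 236, 'c': (420.3, -73.8), 'mean': array([417.1, -78.6,   6.3]), 'med': array([416.6, -78.9,   6. ]), 'dim': (36.6, 46.3), 'yaw': 31.4, 'z': array([-1.2,  6. , 12.9])}
```

Call:
play_rows(
  deltas=[
    [[0.033, -0.105, 0], -0.17],
    [[0.066, -0.21, -0.01], -0.34],
    [[0.1, -0.31, -0.02], -0.51],
    [[0.13, -0.36, -0.03], -0.69],
    [[0.15, -0.41, -0.03], -0.86],
  ],
  grip=0.2,
)

```text
time: 1.88
tool_pos: [0.3646, 0.2723, 0.2109]
tool_rot: [0.0, 0.604, 0.797, 0.0]
contact_force: [0.2, -0.1, 0.5]
gripper_width: 0.603
```

Call:
play_rows(
  deltas=[
    [[0.014, -0.055, 0], 0],
    [[0.028, -0.11, -0.01], 0],
    [[0.043, -0.165, -0.02], 0],
    [[0.06, -0.22, -0.03], 0],
    [[0.06, -0.22, -0.03], 0],
  ],
  grip=0.2,
)

```text
time: 2.5
tool_pos: [0.4244, 0.0509, 0.1803]
tool_rot: [-0.0, 0.604, 0.797, -0.001]
contact_force: [0.0, 0.1, 0.6]
gripper_width: 0.599
```

```bash
cat > w.py <<'E'
import sys
from h import *
s=status.state();q=s["tool_rot"];nx,ny=q[1],q[2]
print("t",s["time"],"pos",s["tool_pos"].round(4),"yawy",np.degrees(np.arctan2(2*ny*ny-1,2*nx*ny)).round(1),"grip",s["gripper_width"].round(3),"F",s["contact_force"].round(1))
c=camera_params("wrist");p,d=grab_frame("wrist");W=cloud("wrist",d,c)
np.savez("/tmp/wrist.npz",p=p,W=W)
cv2.imwrite(f"pics/{sys.argv[1]}.png",p)
for o in sys.argv[2:]:
    for r in outline_of("wrist",o)[:1]: print(o,round(r["confidence"],2),np.round(r["box"]),rect(W,r["region"]))
E
python3 w.py w1 slide_mailer blue_insert long_insert pink_insert round_insert
```

```text
Traceback (most recent call last):
  File "w.py", line 4, in <module>
    print("t",s["time"],"pos",s["tool_pos"].round(4),"yawy",np.degrees(np.arctan2(2*ny*ny-1,2*nx*ny)).round(1),"grip",s["gripper_width"].round(3),"F",s["contact_force"].round(1))
                                                                                                                      ^^^^^^^^^^^^^^^^^^^^^^^^
AttributeError: 'float' object has no attribute 'round'
```

```bash
sed -i 's/s\["gripper_width"\].round(3)/round(s["gripper_width"],3)/' w.py
python3 w.py w1 slide_mailer blue_insert long_insert pink_insert round_insert
```

```text
t 2.5 pos [0.4244 0.0509 0.1803] yawy 15.6 grip 0.599 F [0.  0.1 0.6]
slide_mailer 0.63 [302. 180. 330. 250.] {'n': 2115, 'c': (426.3, 44.9), 'mean': array([424.9,  48.6,  13.6]), 'med': array([424.9,  49.1,  14.3]), 'dim': (25.8, 70.5), 'yaw': 15.1, 'z': array([ 4.9, 14.3, 15.5])}
blue_insert 0.62 [369. 214. 494. 340.] {'n': 7875, 'c': (519.9, 24.3), 'mean': array([540.1,  28.3,  29.8]), 'med': array([540.9,  29.1,  26.6]), 'dim': (100.7, 131.9), 'yaw': 82.3, 'z': array([24.7, 26.6, 36.5])}
long_insert 0.63 [320. 312. 438. 409.] {'n': 3661, 'c': (519.0, -43.3), 'mean': array([508.1, -89.9,  29.4]), 'med': array([504.4, -96.2,  26.6]), 'dim': (104.5, 220.6), 'yaw': 9.7, 'z': array([24.5, 26.6, 36.5])}
pink_insert 0.91 [442. 254. 550. 358.] {'n': 6112, 'c': (580.0, 13.4), 'mean': array([619.7,  12.1,  30.4]), 'med': array([618.8,  11.4,  27.2]), 'dim': (104.9, 234.1), 'yaw': 82.4, 'z': array([24.8, 27.2, 36.5])}
round_insert 0.58 [427. 339. 464. 428.] {'n': 558, 'c': (607.6, -91.9), 'mean': array([605.8, -91.8,  34.9]), 'med': array([ 609.1, -124.1,   35.7]), 'dim': (29.9, 125.0), 'yaw': 20.8, 'z': array([28.5, 35.7, 36.9])}
```

View pics/w1.png

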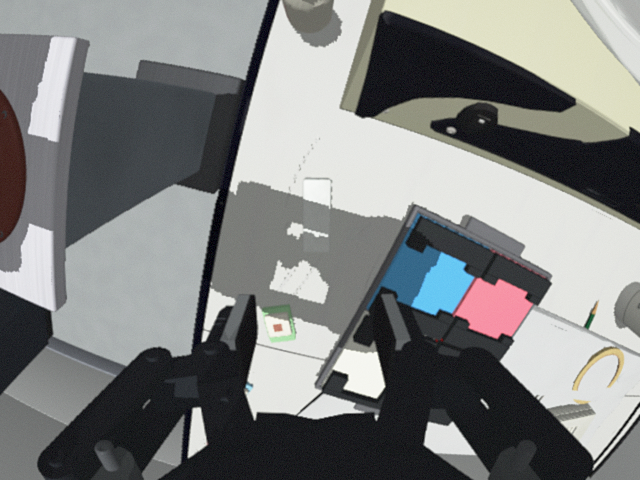

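The wrist view shows the mailer at (317,215), partly in shadow, with the tray to its right. I'll fit the tray and mailer.

```bash
cat > fit.py <<'E'
from h import *
def ext(q):
    return np.percentile(q,[0.5,99.5],axis=0).round(1)
for n,off in (("scene",1.8),("side",-.2),("wrist",0)):
    f=np.load(f"/tmp/{n}.npz");W=f["W"]*1000;p=f["p"]
    z=W[...,2]-off; m=(z>33)&(z<39)&(W[...,0]>440)&(W[...,0]<700)&(W[...,1]>-200)&(W[...,1]<130)
    k,l,st,_=cv2.connectedComponentsWithStats(cv2.morphologyEx(m.astype(np.uint8),cv2.MORPH_CLOSE,np.ones((3,3))))
    m&=(l==1+np.argmax(st[1:,4]))
    P=W[m][:,:2]; 
    (c),(wh),a=cv2.minAreaRect(P.astype(np.float32)); print(n,len(P),"rect",np.round(c,1),np.round(wh,1),round(a,1))
    th=np.radians(-7.9);R=np.array([[np.cos(th),-np.sin(th)],[np.sin(th),np.cos(th)]])
    q=P@R; e=ext(q);print(" ext",e,"size",e[1]-e[0],"ctr",(R@e.mean(0)).round(1))
    hsv=cv2.cvtColor(p,cv2.COLOR_BGR2HSV);H,S,V=[hsv[...,i].astype(int) for i in range(3)]
    fl=(z>22)&(z<31)&(W[...,0]>440)&(W[...,0]<700)&(W[...,1]>-200)&(W[...,1]<130)&(V>60)
    for nm,mm in dict(blue=(S>60)&(H>90)&(H<115),red=(S>150)&((H<8)|(H>172)),pink=(S>50)&(S<150)&((H<10)|(H>165)),white=(S<50)&(V>110)).items():
        g=fl&mm; 
        if g.sum()<50: continue
        k,l,st,_=cv2.connectedComponentsWithStats(g.astype(np.uint8)); g=(l==1+np.argmax(st[1:,4]))
        q=W[g][:,:2]@R; e=ext(q); print("  ",nm,g.sum(),"size",e[1]-e[0],"ctr",(R@e.mean(0)).round(1))
f=np.load("/tmp/wrist.npz");W=f["W"]*1000
m=(W[...,2]>12)&(W[...,2]<18)&(abs(W[...,0]-425)<40)&(abs(W[...,1]-42)<50)
P=W[m][:,:2];print("mailer",len(P),cv2.minAreaRect(P.astype(np.float32)))
th=np.radians(15);R=np.array([[np.cos(th),-np.sin(th)],[np.sin(th),np.cos(th)]]);e=ext(P@R);print(e[1]-e[0],R@e.mean(0))
E
python3 fit.py
```

```text
scene 905 rect [573.6 -37.5] [ 63.  165.2] 82.0
 ext [[491.4  10.6]
 [654.6  71.7]] size [163.2  61.1] ctr [573.2 -38. ]
   blue 463 size [79.9 56.4] ctr [539.4  23.6]
   red 457 size [81.8 48.2] ctr [608.7 -91. ]
   pink 452 size [82.2 54.5] ctr [624.1  13. ]
   white 674 size [80.  77.1] ctr [524.8 -79.5]
side 899 rect [573.4 -38.9] [ 63.3 164.7] 82.1
 ext [[491.5   9.4]
 [654.2  70.4]] size [162.7  61. ] ctr [572.9 -39.2]
   blue 502 size [81.3 84. ] ctr [537.5  15.3]
   red 476 size [80.2 50. ] ctr [608.9 -91. ]
   pink 449 size [81.8 54.9] ctr [623.8  11.6]
   white 693 size [80.3 78.3] ctr [524.3 -79.7]
wrist 3681 rect [587.1  50.9] [ 29.  164.7] 81.7
 ext [[492.8 117.5]
 [655.2 145.3]] size [162.4  27.8] ctr [586.6  51.3]
   blue 4628 size [81.3 91.7] ctr [540.1  25.6]
   pink 3135 size [82.3 57.8] ctr [624.    7.8]
   white 2240 size [66.9 97.8] ctr [513.8 -84.4]
mailer 1987 ((425.8764343261719, 46.95601272583008), (23.198101043701172, 66.32512664794922), 15.065794944763184)
[23.1 65.3] [425.77982431  47.0532274 ]
```

Call:
play_rows(
  deltas=[
    [[0.001, -0.004, -0.06], -0.01],
    [[0.001, -0.004, -0.12], -0.01],
    [[0.001, -0.004, -0.155], -0.01],
    [[0.001, -0.004, -0.172], -0.01],
    [[0.001, -0.004, -0.176], -0.01],
  ],
  grip=0.2,
)

```text
time: 3.42
tool_pos: [0.4241, 0.0512, 0.0037]
tool_rot: [-0.001, 0.605, 0.796, -0.001]
contact_force: [0.4, 0.4, 0.4]
gripper_width: 0.597
```

Call:
play_rows(
  deltas=[
    [[0, 0, 0], 0],
    [[0, 0, 0], 0],
    [[0, 0, 0], 0],
    [[0, 0, 0], 0],
    [[0, 0, 0], 0],
  ],
  grip=-1,
)

```text
time: 4.05
tool_pos: [0.4266, 0.0502, 0.0064]
tool_rot: [0.001, 0.606, 0.796, 0.001]
contact_force: [-1.1, 1.8, 6.7]
gripper_width: 0.253
```

Call:
play_rows(
  deltas=[
    [[0, 0, 0.02], 0],
    [[0, 0, 0.06], 0],
    [[0, 0, 0.1], 0],
    [[0, 0, 0.1], 0],
  ],
  grip=-1,
)

```text
time: 4.55
tool_pos: [0.4279, 0.0498, 0.1088]
tool_rot: [0.003, 0.606, 0.796, 0.002]
contact_force: [0.2, 0.3, -1.3]
gripper_width: 0.257
```

```bash
python3 w.py w2 slide_mailer
```

```text
t 4.55 pos [0.4279 0.0498 0.1088] yawy 15.5 grip 0.257 F [ 0.2  0.3 -1.3]
slide_mailer 0.88 [286. 248. 350. 384.] {'n': 7431, 'c': (438.4, 12.6), 'mean': array([426.6,  52.4, 115.7]), 'med': array([426.6,  54.4, 116.7]), 'dim': (44.7, 138.2), 'yaw': 14.1, 'z': array([110.7, 116.7, 117.7])}
```

View pics/w2.png

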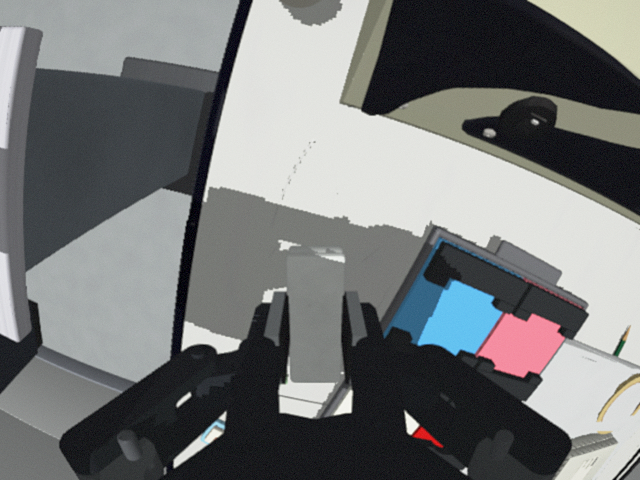

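The mailer is in the grip (column 315, rows 250–382). I'll measure its centre relative to the TCP.

```bash
cat > held.py <<'E'
from h import *
import sys
zt,cx,cy=map(float,sys.argv[1:4])
f=np.load("/tmp/wrist.npz");W=f["W"]*1000;p=f["p"]
m=(abs(W[...,2]-zt)<4)&(abs(W[...,0]-cx)<45)&(abs(W[...,1]-cy)<50)&(p.max(-1)>95)
k,l,st,_=cv2.connectedComponentsWithStats(m.astype(np.uint8)); m=(l==1+np.argmax(st[1:,4]))
P=W[m][:,:2];print(len(P),st[1+np.argmax(st[1:,4])],cv2.minAreaRect(P.astype(np.float32)))
E
python3 held.py 116.5 427 48
```

```text
6995 [ 285  253   61  130 6995] ((428.32391357421875, 47.07404708862305), (24.31607437133789, 66.48077392578125), 15.716878890991211)
```

Call:
play_rows(
  deltas=[
    [[0.03, -0.04, 0.0], -0.17],
    [[0.06, -0.08, 0], -0.34],
    [[0.0985, -0.131, 0], -0.41],
    [[0.0985, -0.131, 0], -0.41],
    [[0.0985, -0.131, -0.01], -0.41],
  ],
)

```text
time: 5.28
tool_pos: [0.523, -0.0808, 0.0933]
tool_rot: [-0.001, 0.755, 0.656, -0.0]
contact_force: [-0.5, 0.6, -0.9]
gripper_width: 0.262
```

```bash
python3 w.py w3 ; python3 held.py 106.5 526 -84; sed -i 's/^for n,off in.*/for n,off in (("wrist",0),):/' fit.py; python3 fit.py
```

```text
t 5.275 pos [ 0.523  -0.0808  0.0933] yawy -8.0 grip 0.262 F [-0.5  0.6 -0.9]
109 [271 296  12  12 109] ((508.8696594238281, -66.71762084960938), (1.3220410346984863, 4.3653411865234375), 82.05472564697266)
wrist 6115 rect [535.8 -14.4] [28.3 80.2] 81.4
 ext [[493.2  45.4]
 [572.1  72.9]] size [78.9 27.5] ctr [535.7 -14.6]
   blue 13699 size [79.5 60.2] ctr [540.5  21.2]
   red 7812 size [79.6 79.2] ctr [610.1 -83.3]
   pink 11427 size [80.9 75.4] ctr [624.    8.3]
   white 8244 size [78.9 62.1] ctr [527.3 -73.1]
mailer 0 ((0.0, 0.0), (0.0, 0.0), 0.0)Traceback (most recent call last):
  File "fit.py", line 23, in <module>
    th=np.radians(15);R=np.array([[np.cos(th),-np.sin(th)],[np.sin(th),np.cos(th)]]);e=ext(P@R);print(e[1]-e[0],R@e.mean(0))
                                                                                       ~~~^^^^^
  File "fit.py", line 3, in ext
    return np.percentile(q,[0.5,99.5],axis=0).round(1)
           ~~~~~~~~~~~~~^^^^^^^^^^^^^^^^^^^^^
    return _quantile_unchecked(
        a, q, axis, out, overwrite_input, method, keepdims, weights)
    return _ureduce(a,
                    func=_quantile_ureduce_func,
    ...<5 lines>...
                    overwrite_input=overwrite_input,
                    method=method)
    r = func(a, **kwargs)
    result = _quantile(arr,
                       quantiles=q,
    ...<2 lines>...
                       out=out,
                       weights=wgt)
    slices_having_nans = np.isnan(arr[-1, ...])
                                  ~~~^^^^^^^^^
IndexError: index -1 is out of bounds for axis 0 with size 0
```

View pics/w3.png

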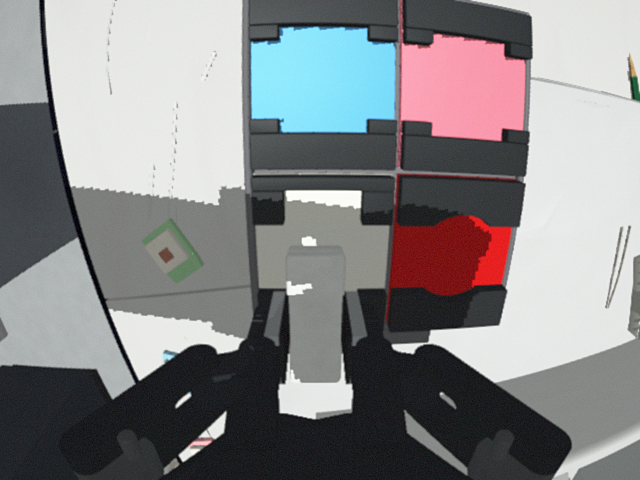

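```bash
python3 held.py 101 526 -84;python3 - <<'E'
from plant import status
s=status.state();print(s["tool_pos"],s["joint_vel"].round(3))
E
```

```text
7014 [ 285  253   61  130 7014] ((521.7979736328125, -83.69007110595703), (66.14676666259766, 24.42091178894043), 82.00054168701172)
[ 0.52145114 -0.07985954  0.09137565] [ 0.015 -0.02   0.027 -0.002  0.035  0.001]
```

Call:
play_rows(
  deltas=[
    [[0.005, -0.001, -0.015], 0],
    [[0.005, -0.001, -0.03], 0],
    [[0.005, -0.001, -0.036], 0],
    [[0.005, -0.001, -0.036], 0],
  ],
)

```text
time: 5.82
tool_pos: [0.5281, -0.0815, 0.058]
tool_rot: [-0.001, 0.755, 0.656, -0.0]
contact_force: [0.2, -0.4, -0.3]
gripper_width: 0.256
```

Call:
play_rows(
  deltas=[
    [[-0.001, 0, -0.012], 0],
    [[-0.001, 0, -0.02], 0],
    [[-0.001, 0, -0.024], 0],
    [[-0.001, 0, -0.024], 0],
  ],
)

```text
time: 6.32
tool_pos: [0.5275, -0.0819, 0.0344]
tool_rot: [-0.0, 0.755, 0.656, -0.0]
contact_force: [-0.2, 0.6, -0.3]
gripper_width: 0.258
```

Call:
play_rows(
  deltas=[
    [[0, 0, 0], 0],
    [[0, 0, 0], 0],
    [[0, 0, 0], 0],
  ],
  grip=-0.1,
)

```text
time: 6.7
tool_pos: [0.5281, -0.082, 0.0353]
tool_rot: [0.0, 0.755, 0.656, 0.0]
contact_force: [-0.5, -0.1, -0.7]
gripper_width: 0.446
```

Call:
play_rows(
  deltas=[
    [[0, 0, 0.02], 0],
    [[0, 0, 0.06], 0],
    [[0, -0.03, 0.11], 0],
    [[-0.01, -0.06, 0.13], 0],
  ],
)

```text
time: 7.2
tool_pos: [0.5197, -0.1432, 0.1693]
tool_rot: [0.003, 0.754, 0.656, 0.001]
contact_force: [0.1, -0.2, 0.2]
gripper_width: 0.45
```

```bash
python3 w.py w4 slide_mailer blue_cassette; python3 held.py 40 527 -84
```

```text
t 7.2 pos [ 0.5197 -0.1432  0.1693] yawy -8.0 grip 0.45 F [ 0.1 -0.2  0.2]
slide_mailer 0.96 [297. 107. 332. 189.] {'n': 2867, 'c': (526.9, -85.6), 'mean': array([526.6, -84.6,  40.2]), 'med': array([526.6, -84.3,  40.3]), 'dim': (25.0, 66.3), 'yaw': -7.6, 'z': array([39. , 40.3, 41.5])}
blue_cassette 0.95 [170. 248. 200. 294.] {'n': 1191, 'c': (390.7, -183.5), 'mean': array([ 394.1, -179.6,    8.8]), 'med': array([ 394.4, -178.6,    9.7]), 'dim': (30.9, 46.5), 'yaw': -22.4, 'z': array([ 2.3,  9.7, 13.4])}
2895 [ 297  103   34   89 2895] ((526.4524536132812, -85.224365234375), (65.7184829711914, 23.839387893676758), 81.54472351074219)
```

View pics/w4.png

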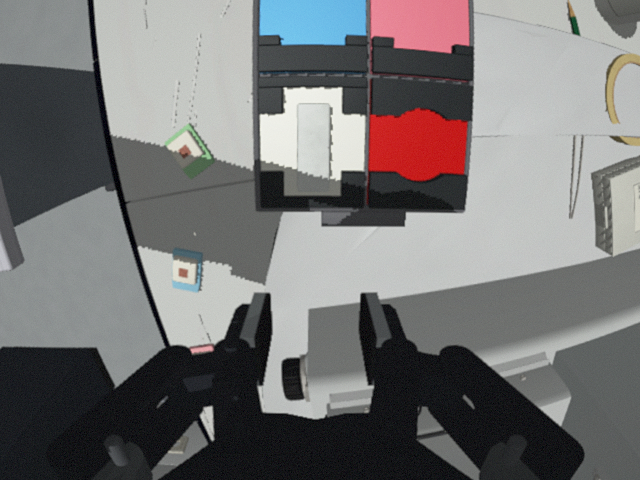

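The mailer lies centred in the white cut-out (315,148). The blue cassette shows at (186,270).

Call:
play_rows(
  deltas=[
    [[-0.06, -0.02, -0.02], -0.1],
    [[-0.11, -0.04, -0.04], -0.17],
    [[-0.13, -0.042, -0.05], -0.17],
    [[-0.13, -0.042, -0.05], -0.17],
  ],
  grip=0.2,
)

```text
time: 7.85
tool_pos: [0.3859, -0.1826, 0.1124]
tool_rot: [-0.002, 0.808, 0.589, -0.0]
contact_force: [-0.2, -1.7, 1.0]
gripper_width: 0.603
```

```bash
python3 w.py w5 blue_cassette; python3 held.py 10 390 -185
```

```text
t 7.85 pos [ 0.3859 -0.1826  0.1124] yawy -17.8 grip 0.603 F [-0.2 -1.7  1. ]
blue_cassette 0.69 [302. 202. 344. 258.] {'n': 2228, 'c': (391.1, -182.9), 'mean': array([ 391.9, -179.8,    9.1]), 'med': array([ 391.9, -178.9,   11. ]), 'dim': (28.7, 43.2), 'yaw': -18.1, 'z': array([ 4.7, 11. , 13.2])}
1220 [ 304  203   41   46 1220] ((392.29718017578125, -178.33609008789062), (32.91435241699219, 28.219419479370117), 72.9432601928711)
```

View pics/w5.png

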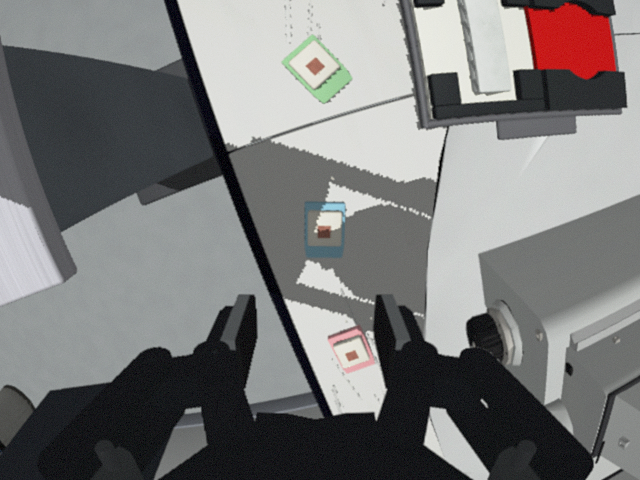

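```bash
python3 -c "
from plant import status
s=status.state();print(s['tool_pos'].round(4),s['joint_vel'].round(3))"
```

```text
[ 0.3883 -0.1834  0.1148] [ 0.009  0.007 -0.03  -0.001  0.    -0.002]
```

Call:
play_rows(
  deltas=[
    [[0.002, 0.001, -0.05], 0],
    [[0.002, 0.001, -0.09], 0],
    [[0.002, 0.001, -0.105], 0],
    [[0.002, 0.001, -0.112], 0],
    [[0.002, 0.001, -0.112], 0],
  ],
)

```text
time: 8.57
tool_pos: [0.3909, -0.1834, 0.0039]
tool_rot: [0.001, 0.808, 0.59, 0.0]
contact_force: [-0.1, -0.5, 0.5]
gripper_width: 0.601
```

Call:
play_rows(
  deltas=[
    [[0, 0, 0], 0],
    [[0, 0, 0], 0],
    [[0, 0, 0], 0],
    [[0, 0, 0], 0],
    [[0, 0, 0], 0],
  ],
  grip=-1,
)

```text
time: 9.2
tool_pos: [0.391, -0.1837, 0.0048]
tool_rot: [0.001, 0.808, 0.589, 0.001]
contact_force: [-1.8, 1.3, 4.4]
gripper_width: 0.269
```

Call:
play_rows(
  deltas=[
    [[0, 0, 0.03], 0],
    [[0, 0, 0.07], 0],
    [[0, 0, 0.1], 0],
    [[0, 0, 0.1], 0],
  ],
)

```text
time: 9.7
tool_pos: [0.3919, -0.1844, 0.1066]
tool_rot: [0.004, 0.808, 0.589, 0.001]
contact_force: [-0.2, -0.5, 0.0]
gripper_width: 0.27
```

```bash
python3 w.py w6 blue_cassette
```

```text
t 9.7 pos [ 0.3919 -0.1844  0.1066] yawy -17.8 grip 0.27 F [-0.2 -0.5  0. ]
blue_cassette 0.69 [282. 263. 348. 346.] {'n': 4848, 'c': (383.5, -190.1), 'mean': array([ 393.1, -177.4,  111.1]), 'med': array([ 393. , -175.2,  113.3]), 'dim': (52.0, 62.8), 'yaw': -5.6, 'z': array([106.2, 113.3, 114.8])}
```

View pics/w6.png

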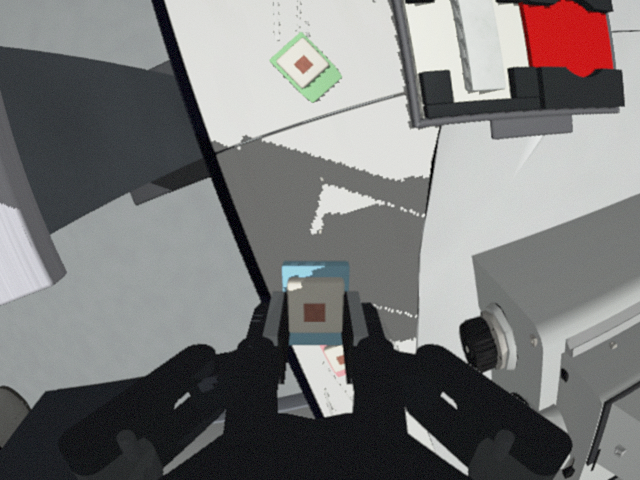

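```bash
cat > heldc.py <<'E'
from h import *
import sys
f=np.load("/tmp/wrist.npz");W=f["W"]*1000
s=status.state();t=s["tool_pos"]*1000
r=outline_of("wrist",sys.argv[1])[0];m=r["region"]&(abs(W[...,2]-t[2])<14)&(np.hypot(W[...,0]-t[0],W[...,1]-t[1])<45)
m=cv2.morphologyEx(m.astype(np.uint8),cv2.MORPH_OPEN,np.ones((3,3)))>0
print(t.round(1),rect(W,m))
E
python3 heldc.py blue_cassette
```

```text
[ 389.7 -182.9  102.8] None
```

```bash
sed -i 's/rect(W,m)/rect(W\/1000,m)/' heldc.py; python3 heldc.py blue_cassette
```

```text
[ 389.1 -182.5  101.9] {'n': 4829, 'c': (391.5, -182.2), 'mean': array([ 393.1, -177.3,  111.2]), 'med': array([ 392.9, -175.1,  113.3]), 'dim': (28.3, 41.2), 'yaw': -18.0, 'z': array([106.2, 113.3, 114.8])}
```

Call:
play_rows(
  deltas=[
    [[0.035, 0.05, 0.0], 0.1],
    [[0.07, 0.1, 0], 0.176],
    [[0.11, 0.15, 0], 0.176],
    [[0.152, 0.201, 0], 0.176],
    [[0.152, 0.201, 0], 0.176],
  ],
)

```text
time: 10.52
tool_pos: [0.5424, 0.021, 0.101]
tool_rot: [-0.001, 0.751, 0.66, -0.001]
contact_force: [0.2, -1.3, -1.9]
gripper_width: 0.267
```

```bash
python3 w.py w7; python3 heldc.py blue_cassette; python3 fit.py 2>/dev/null
```

```text
t 10.525 pos [0.5424 0.021  0.101 ] yawy -7.4 grip 0.267 F [ 0.2 -1.3 -1.9]
[541.6  20.  100.9] {'n': 4775, 'c': (541.8, 23.0), 'mean': array([542.5,  28.5, 105.6]), 'med': array([542.4,  31. , 107.7]), 'dim': (28.4, 41.6), 'yaw': -7.2, 'z': array([100.6, 107.7, 109.2])}
wrist 5741 rect [616.5 -42.4] [61.7 81.2] 81.5
 ext [[576.8  14.2]
 [656.1  73.1]] size [79.3 58.9] ctr [616.6 -41.5]
   blue 7546 size [79.6 51.8] ctr [540.8  22.5]
   pink 8749 size [80.6 80.5] ctr [625.4  19.2]
   white 2165 size [68.5 12.6] ctr [590.9  77.5]
mailer 0 ((0.0, 0.0), (0.0, 0.0), 0.0)
```

View pics/w7.png

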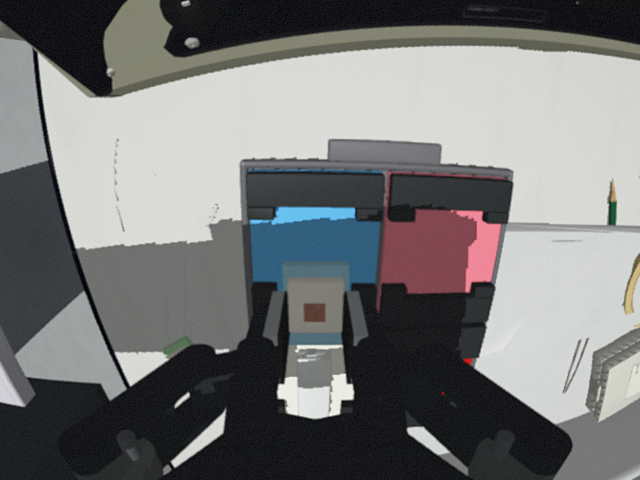

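Call:
play_rows(
  deltas=[
    [[-0.001, -0.001, -0.03], 0],
    [[-0.001, -0.001, -0.05], 0],
    [[-0.001, -0.001, -0.06], 0],
    [[-0.001, -0.001, -0.067], 0],
    [[-0.001, -0.001, -0.067], 0],
  ],
)

```text
time: 11.25
tool_pos: [0.5407, 0.0169, 0.0358]
tool_rot: [-0.0, 0.753, 0.658, -0.0]
contact_force: [0.3, -0.3, 0.7]
gripper_width: 0.266
```

Call:
play_rows(
  deltas=[
    [[0, 0.001, -0.003], 0],
    [[0, 0.001, -0.004], 0],
    [[0, 0.001, -0.004], 0],
  ],
)

```text
time: 11.62
tool_pos: [0.5409, 0.0181, 0.0321]
tool_rot: [0.0, 0.753, 0.658, 0.0]
contact_force: [-0.6, 0.7, -0.9]
gripper_width: 0.264
```

Call:
play_rows(
  deltas=[
    [[0, 0, 0], 0],
    [[0, 0, 0], 0],
    [[0, 0, 0], 0],
  ],
  grip=-0.05,
)

```text
time: 12.0
tool_pos: [0.5409, 0.0181, 0.032]
tool_rot: [0.0, 0.753, 0.658, 0.0]
contact_force: [0.2, 0.6, 0.7]
gripper_width: 0.474
```

Call:
play_rows(
  deltas=[
    [[0, 0, 0.02], 0],
    [[0, 0, 0.06], 0],
    [[0, -0.03, 0.1], 0],
    [[-0.01, -0.07, 0.12], 0],
    [[-0.03, -0.12, 0.13], 0],
  ],
)

```text
time: 12.62
tool_pos: [0.5116, -0.103, 0.1642]
tool_rot: [0.002, 0.752, 0.659, 0.001]
contact_force: [0.8, -0.0, 0.1]
gripper_width: 0.474
```

```bash
python3 w.py w8 blue_cassette slide_mailer
```

```text
t 12.625 pos [ 0.5116 -0.103   0.1642] yawy -7.6 grip 0.474 F [ 0.8 -0.   0.1]
blue_cassette 0.8 [313.  29. 350.  85.] {'n': 2047, 'c': (540.7, 19.8), 'mean': array([540.2,  19.2,  35.1]), 'med': array([540.1,  18.9,  36.8]), 'dim': (28.3, 41.1), 'yaw': -9.0, 'z': array([30.6, 36.8, 39.3])}
slide_mailer 0.81 [316. 160. 352. 242.] {'n': 2742, 'c': (527.0, -87.6), 'mean': array([526.5, -83.4,  40.2]), 'med': array([526.5, -82.9,  40.4]), 'dim': (25.5, 70.4), 'yaw': -8.5, 'z': array([39. , 40.4, 41.5])}
```

View pics/w8.png

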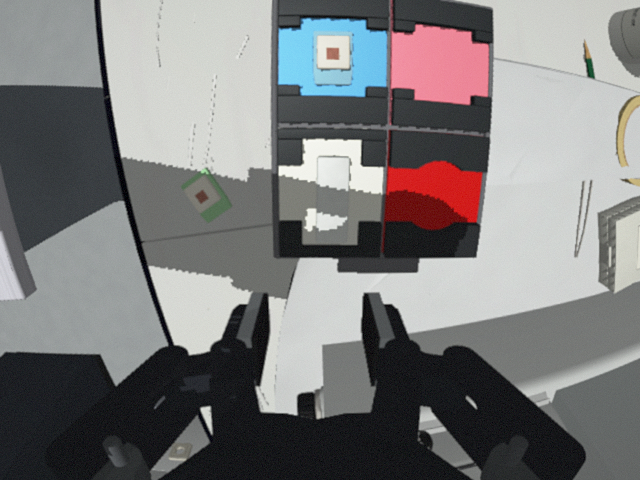

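Blue is centred in its cut-out (333,52) and the mailer is still good. Pink is next; I'll retreat in x first to clear the microtome.

Call:
play_rows(
  deltas=[
    [[-0.06, -0.01, 0], 0.1],
    [[-0.115, -0.04, -0.01], 0.22],
    [[-0.131, -0.1, -0.03], 0.22],
    [[-0.131, -0.16, -0.05], 0.22],
    [[-0.131, -0.188, -0.05], 0.22],
  ],
  grip=0.2,
)

```text
time: 13.4
tool_pos: [0.3788, -0.2904, 0.1098]
tool_rot: [-0.002, 0.677, 0.736, 0.0]
contact_force: [0.7, 0.4, 0.2]
gripper_width: 0.602
```

Call:
play_rows(
  deltas=[
    [[0, 0, 0], 0],
    [[0, 0, 0], 0],
  ],
)

```text
time: 13.65
tool_pos: [0.3801, -0.2888, 0.1115]
tool_rot: [-0.001, 0.676, 0.737, 0.0]
contact_force: [1.5, 0.1, 0.3]
gripper_width: 0.601
```

```bash
python3 w.py w9 pink_cassette; python3 -c "
from plant import status
s=status.state();print(s['tool_pos'].round(4))"
```

```text
t 13.65 pos [ 0.3801 -0.2888  0.1115] yawy 5.0 grip 0.601 F [1.5 0.1 0.3]
pink_cassette 0.84 [300. 205. 339. 262.] {'n': 2158, 'c': (382.3, -288.9), 'mean': array([ 381.8, -286.8,    9.2]), 'med': array([ 381.8, -285.7,   11.1]), 'dim': (28.1, 41.3), 'yaw': 6.2, 'z': array([ 4.6, 11.1, 13.2])}
[ 0.3801 -0.2886  0.1117]
```

View pics/w9.png

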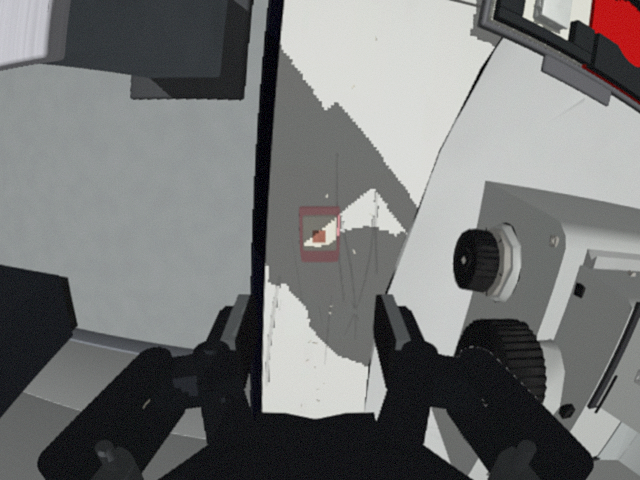

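Call:
play_rows(
  deltas=[
    [[0.002, -0.001, -0.05], 0.02],
    [[0.002, -0.001, -0.09], 0.02],
    [[0.002, -0.001, -0.102], 0.02],
    [[0.002, -0.001, -0.108], 0.02],
    [[0.002, -0.001, -0.108], 0.02],
  ],
)

```text
time: 14.38
tool_pos: [0.3826, -0.2914, 0.0051]
tool_rot: [0.001, 0.668, 0.744, -0.0]
contact_force: [-0.4, -0.9, -0.1]
gripper_width: 0.598
```

Call:
play_rows(
  deltas=[
    [[0, 0, 0], 0],
    [[0, 0, 0], 0],
    [[0, 0, 0], 0],
    [[0, 0, 0], 0],
    [[0, 0, 0], 0],
  ],
  grip=-1,
)

```text
time: 15.0
tool_pos: [0.3831, -0.2921, 0.006]
tool_rot: [0.002, 0.669, 0.744, 0.0]
contact_force: [-0.7, 1.2, 5.4]
gripper_width: 0.244
```

Call:
play_rows(
  deltas=[
    [[0, 0, 0.03], 0],
    [[0, 0, 0.07], 0],
    [[0, 0, 0.1], 0],
    [[0, 0, 0.1], 0],
    [[0, 0, 0.1], 0],
  ],
)

```text
time: 15.62
tool_pos: [0.3813, -0.2905, 0.1031]
tool_rot: [-0.001, 0.669, 0.744, 0.0]
contact_force: [0.1, 0.6, -1.3]
gripper_width: 0.25
```

```bash
python3 w.py w10;python3 heldc.py pink_cassette
```

```text
t 15.625 pos [ 0.3813 -0.2905  0.1031] yawy 6.1 grip 0.25 F [ 0.1  0.6 -1.3]
[ 381.  -290.2  102.4] {'n': 4776, 'c': (380.4, -287.4), 'mean': array([ 379.9, -281.8,  106.5]), 'med': array([ 380. , -279.2,  108.7]), 'dim': (28.5, 41.4), 'yaw': 5.4, 'z': array([101.1, 108.7, 110.2])}
```

View pics/w10.png

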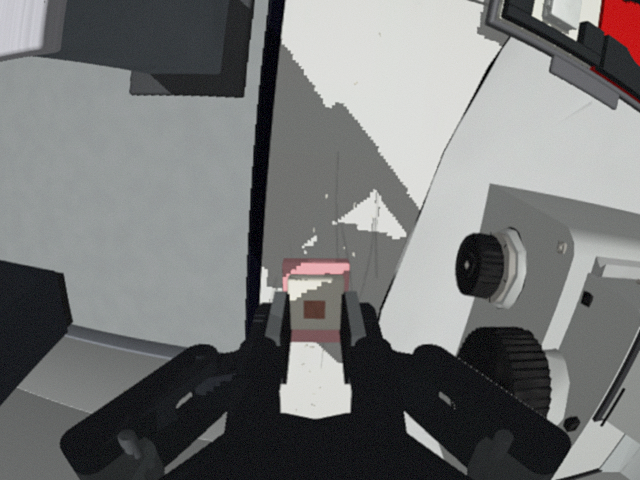

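The pink cassette is held level at (317,300). I'll check where the blue-cap bottle stands before moving.

```bash
python3 -c "
import numpy as np
W=np.load('/tmp/scene.npz')['W']
for u,v in [(417,140),(410,165),(417,180),(425,165),(475,200),(250,205)]: print(u,v,W[v,u].round(3))"
```

```text
417 140 [0.842 0.043 0.148]
410 165 [0.83  0.041 0.075]
417 180 [0.849 0.026 0.026]
425 165 [0.862 0.021 0.075]
475 200 [ 0.699 -0.274  0.282]
250 205 [0.428 0.145 0.055]
```

Call:
play_rows(
  deltas=[
    [[0.01, 0.06, 0], -0.1],
    [[0.03, 0.12, 0], -0.245],
    [[0.07, 0.165, 0], -0.245],
    [[0.11, 0.21, 0], -0.245],
    [[0.15, 0.25, 0], -0.245],
  ],
)

```text
time: 16.35
tool_pos: [0.5319, -0.0388, 0.1023]
tool_rot: [-0.001, 0.754, 0.657, -0.001]
contact_force: [0.8, -0.6, 0.4]
gripper_width: 0.248
```

Clear. Remaining about (0.09, 0.045).

Call:
play_rows(
  deltas=[
    [[0.05, 0.025, 0], 0],
    [[0.091, 0.046, 0], 0],
    [[0.091, 0.046, 0], 0],
    [[0.091, 0.046, 0], 0],
  ],
)

```text
time: 16.85
tool_pos: [0.6215, 0.0051, 0.1021]
tool_rot: [-0.001, 0.754, 0.656, -0.001]
contact_force: [-0.3, 0.6, 0.8]
gripper_width: 0.251
```

```bash
python3 w.py w11;python3 heldc.py pink_cassette; python3 fit.py 2>/dev/null
```

```text
t 16.85 pos [0.6215 0.0051 0.1021] yawy -8.0 grip 0.251 F [-0.3  0.6  0.8]
[621.3   4.7 102.5] {'n': 4752, 'c': (620.7, 8.1), 'mean': array([621.9,  13.5, 105.4]), 'med': array([621.8,  16.2, 107.6]), 'dim': (28.5, 41.6), 'yaw': -9.6, 'z': array([100. , 107.6, 109.2])}
wrist 5483 rect [533.7 -29.6] [60.2 80.5] 81.7
 ext [[493.3  15.6]
 [572.4  73.6]] size [79.1 58. ] ctr [533.9 -29.1]
   blue 6465 size [81.4 86. ] ctr [541.3  28.5]
   red 2627 size [52.5 49.5] ctr [606.2 -97.2]
   pink 7954 size [79.6 54.9] ctr [624.    9.5]
   white 2049 size [67.1 11.1] ctr [590.5  76.9]
mailer 0 ((0.0, 0.0), (0.0, 0.0), 0.0)
```

View pics/w11.png

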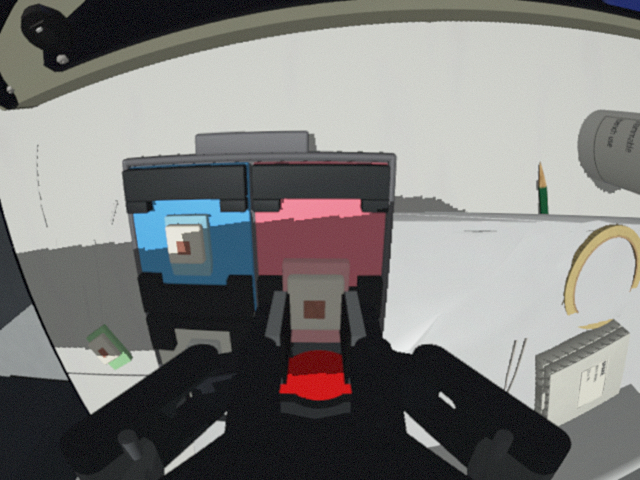

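Call:
play_rows(
  deltas=[
    [[0.002, 0.002, -0.03], 0],
    [[0.002, 0.002, -0.05], 0],
    [[0.002, 0.002, -0.062], 0],
    [[0.002, 0.002, -0.069], 0],
    [[0.002, 0.002, -0.069], 0],
  ],
)

```text
time: 17.58
tool_pos: [0.6246, 0.007, 0.0347]
tool_rot: [-0.0, 0.755, 0.656, -0.0]
contact_force: [-0.1, -0.2, 0.2]
gripper_width: 0.247
```

Call:
play_rows(
  deltas=[
    [[0, 0, 0], 0],
  ],
)

```text
time: 17.7
tool_pos: [0.6255, 0.007, 0.0358]
tool_rot: [0.001, 0.755, 0.656, 0.001]
contact_force: [-0.0, -0.5, 0.7]
gripper_width: 0.251
```

Call:
play_rows(
  deltas=[
    [[-0.001, 0, -0.002], 0],
    [[-0.001, 0, -0.003], 0],
    [[-0.001, 0, -0.003], 0],
  ],
)

```text
time: 18.08
tool_pos: [0.6239, 0.0071, 0.0321]
tool_rot: [0.0, 0.754, 0.656, 0.0]
contact_force: [0.1, 0.2, 1.3]
gripper_width: 0.252
```

Call:
play_rows(
  deltas=[
    [[0, 0, 0], 0],
    [[0, 0, 0], 0],
    [[0, 0, 0], 0],
  ],
  grip=-0.05,
)

```text
time: 18.45
tool_pos: [0.6237, 0.0071, 0.0318]
tool_rot: [-0.0, 0.755, 0.656, -0.0]
contact_force: [-0.4, -0.4, -0.3]
gripper_width: 0.474
```

Call:
play_rows(
  deltas=[
    [[0, 0, 0.02], 0],
    [[0, 0, 0.06], 0],
    [[0, -0.03, 0.11], 0],
    [[-0.02, -0.07, 0.14], 0],
    [[-0.05, -0.1, 0.15], 0],
  ],
)

```text
time: 19.08
tool_pos: [0.5754, -0.0948, 0.1873]
tool_rot: [0.003, 0.754, 0.656, 0.002]
contact_force: [-0.4, -0.6, 1.0]
gripper_width: 0.477
```

```bash
python3 w.py w12 blue_cassette pink_cassette slide_mailer;python3 fit.py 2>/dev/null
```

```text
t 19.075 pos [ 0.5754 -0.0948  0.1873] yawy -8.0 grip 0.477 F [-0.4 -0.6  1. ]
blue_cassette 0.79 [233.  60. 265. 112.] {'n': 1841, 'c': (539.6, 20.1), 'mean': array([541.1,  19.4,  34.7]), 'med': array([541.3,  19.3,  36. ]), 'dim': (31.1, 42.8), 'yaw': -7.5, 'z': array([29.3, 36. , 39.2])}
pink_cassette 0.78 [338.  54. 378. 103.] {'n': 1828, 'c': (623.6, 10.0), 'mean': array([622.7,   9.5,  34.8]), 'med': array([622.5,   9.5,  36.4]), 'dim': (30.3, 42.8), 'yaw': -11.1, 'z': array([29.9, 36.4, 39.3])}
slide_mailer 0.6 [239. 174. 273. 249.] {'n': 2359, 'c': (524.3, -87.7), 'mean': array([527.2, -83.5,  39.9]), 'med': array([527.3, -82.9,  40.3]), 'dim': (28.1, 71.5), 'yaw': -7.8, 'z': array([38.2, 40.3, 41.6])}
wrist 3164 rect [614.6 -58.1] [28.5 79.8] 81.9
 ext [[576.9  13.3]
 [655.9  41.2]] size [79.  27.9] ctr [614.3 -57.7]
   blue 4687 size [80.6 59.8] ctr [540.1  21.4]
   red 4932 size [78.5 52.8] ctr [609.3 -94.7]
   pink 4774 size [80.7 59.3] ctr [624.6   9.5]
   white 4182 size [78. 81.] ctr [526.2 -81.4]
mailer 0 ((0.0, 0.0), (0.0, 0.0), 0.0)
```

View pics/w12.png

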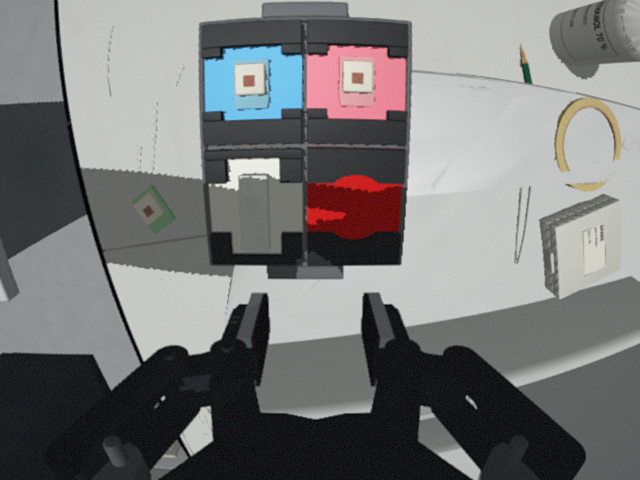

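All three are in place: blue at (250,80), pink at (357,78), mailer at (254,213). Next, the bottle.

Call:
play_rows(
  deltas=[
    [[-0.05, 0.03, 0.02], 0.18],
    [[-0.1, 0.06, 0.04], 0.36],
    [[-0.15, 0.1, 0.06], 0.54],
    [[-0.18, 0.14, 0.07], 0.72],
    [[-0.2, 0.18, 0.07], 0.9],
  ],
  grip=1,
)

```text
time: 19.9
tool_pos: [0.373, 0.0889, 0.2535]
tool_rot: [0.001, 0.391, 0.92, 0.001]
contact_force: [0.1, 0.2, 0.5]
gripper_width: 1.002
```

Call:
play_rows(
  deltas=[
    [[0, 0.03, 0], 0.18],
    [[0, 0.06, 0], 0.36],
    [[0, 0.09, 0], 0.54],
    [[0, 0.12, 0], 0.72],
    [[0, 0.12, 0], 0.82],
  ],
)

```text
time: 20.52
tool_pos: [0.3732, 0.2095, 0.2518]
tool_rot: [-0.001, -0.009, 1.0, 0.0]
contact_force: [-0.3, -0.2, -0.5]
gripper_width: 1.002
```

```bash
python3 w.py w13 red_cap_bottle purple_bottle; python3 -c "
from plant import status
s=status.state();print(s['tool_pos'].round(4),s['joint_pos'].round(2))"
```

```text
t 20.525 pos [0.3732 0.2095 0.2518] yawy 91.1 grip 1.002 F [-0.3 -0.2 -0.5]
red_cap_bottle 0.76 [301. 170. 345. 229.] {'n': 1826, 'c': (377.4, 211.3), 'mean': array([364.5, 215.5,  79.1]), 'med': array([363.3, 215.5,  81.4]), 'dim': (40.8, 54.4), 'yaw': 43.4, 'z': array([ 21.7,  81.4, 105.3])}
purple_bottle 0.56 [406. 168. 466. 229.] {'n': 2683, 'c': (375.9, 345.0), 'mean': array([361.5, 321.1,  62.9]), 'med': array([360.4, 319.1,  69.5]), 'dim': (56.6, 85.1), 'yaw': -38.8, 'z': array([ 2.8, 69.5, 92.1])}
[0.3735 0.2079 0.2518] [ 0.33 -0.46  2.02  0.    1.58 -1.25]
```

View pics/w13.png

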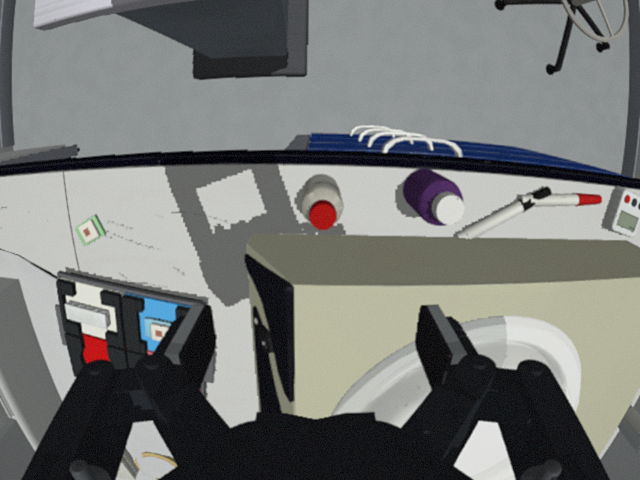

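Run:
```python
import numpy as np,cv2
f=np.load("/tmp/wrist.npz");W=f["W"]*1000
for n,c,zs in (("red",(370,214),[(101,108),(30,60),(60,85)]),("purple",(363,325),[(89,95),(30,70)])):
  for lo,hi in zs:
    m=(W[...,2]>lo)&(W[...,2]<hi)&(abs(W[...,0]-c[0])<45)&(abs(W[...,1]-c[1])<45)
    P=W[m]; print(n,lo,len(P),P.mean(0).round(1),np.percentile(P,[1,99],axis=0).round(1)[:,:2].tolist(),cv2.minEnclosingCircle(P[:,:2].astype(np.float32)))
m=(W[...,2]>125)&(W[...,2]<145)&(W[...,1]>100);P=W[m];print("bath",np.percentile(P,[1],axis=0))
```

```text
red 101 595 [371.3 216.3 104.5] [[360.9, 206.1], [382.1, 226.4]] ((371.79766845703125, 216.5469512939453), 11.577699661254883)
red 30 185 [355.8 214.4  46. ] [[352.4, 197.9], [366.2, 232.8]] ((364.8460388183594, 215.27867126464844), 17.8677978515625)
red 60 805 [363.1 215.5  77.2] [[352.7, 198.4], [382.6, 234.1]] ((371.2865905761719, 216.07398986816406), 19.509124755859375)
purple 89 704 [366.1 328.3  91.5] [[353.1, 315.6], [378.9, 341.7]] ((366.4287109375, 328.71466064453125), 14.079320907592773)
purple 30 964 [358.4 316.   57.4] [[342.7, 305.2], [387.3, 347.7]] ((365.9598083496094, 327.7158203125), 23.640287399291992)
bath [[418.07780267 184.62343573 126.1681938 ]]
```

Call:
play_rows(
  deltas=[
    [[-0.002, 0.008, -0.05], -0.02],
    [[-0.002, 0.008, -0.1], -0.02],
    [[-0.002, 0.008, -0.15], -0.02],
    [[-0.002, 0.008, -0.185], -0.02],
    [[-0.002, 0.008, -0.195], -0.02],
  ],
  grip=0.8,
)

```text
time: 21.3
tool_pos: [0.3699, 0.2144, 0.0544]
tool_rot: [-0.002, 0.006, 1.0, -0.001]
contact_force: [0.1, 0.2, 0.5]
gripper_width: 0.898
```

Call:
play_rows(
  deltas=[
    [[0, 0, 0], 0],
  ],
)

```text
time: 21.42
tool_pos: [0.372, 0.2151, 0.0572]
tool_rot: [-0.0, 0.005, 1.0, -0.0]
contact_force: [-0.5, -0.6, 0.2]
gripper_width: 0.898
```

Call:
play_rows(
  deltas=[
    [[0, 0.001, 0], 0],
    [[0, 0.001, 0], 0],
    [[0, 0.001, 0], 0],
    [[0, 0.001, 0], 0],
    [[0, 0.001, 0], 0],
  ],
  grip=-1,
)

```text
time: 22.05
tool_pos: [0.3731, 0.2165, 0.0588]
tool_rot: [0.001, 0.005, 1.0, 0.0]
contact_force: [-1.0, -1.1, 5.9]
gripper_width: 0.424
```

Call:
play_rows(
  deltas=[
    [[0, 0, 0.02], 0],
    [[0, 0, 0.05], 0],
    [[0, 0, 0.09], 0],
    [[0, 0, 0.12], 0],
    [[0, 0, 0.12], 0],
  ],
)

```text
time: 22.68
tool_pos: [0.3735, 0.2167, 0.1799]
tool_rot: [0.003, 0.005, 1.0, 0.001]
contact_force: [0.1, -0.2, -1.0]
gripper_width: 0.43
```

```bash
python3 w.py w14 red_cap_bottle
```

```text
t 22.675 pos [0.3735 0.2167 0.1799] yawy 89.4 grip 0.43 F [ 0.1 -0.2 -1. ]
red_cap_bottle 0.93 [270. 228. 362. 397.] {'n': 11803, 'c': (409.4, 215.1), 'mean': array([362.5, 217.5, 196.9]), 'med': array([361.6, 217.5, 201.5]), 'dim': (59.5, 111.0), 'yaw': -76.9, 'z': array([142.1, 201.5, 226.1])}
```

View pics/w14.png

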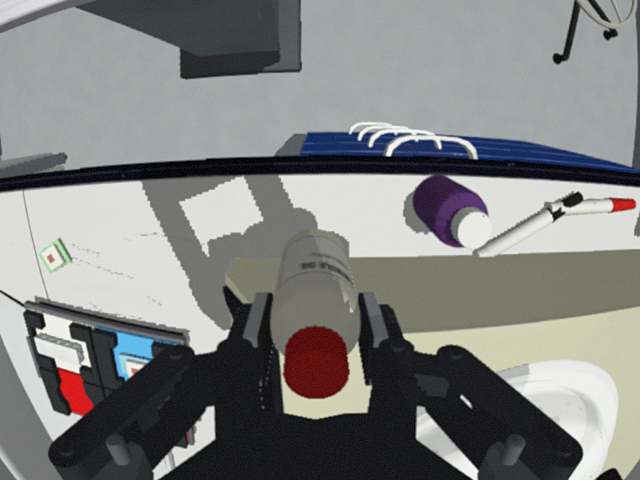

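The bottle is held upright, cap at (316,362). I'll move −y first to clear the bath corner, then over to the red well.

Call:
play_rows(
  deltas=[
    [[0, -0.06, 0.0], 0],
    [[0.0, -0.12, 0], 0],
    [[0.03, -0.17, 0], 0],
    [[0.07, -0.215, 0], 0],
    [[0.11, -0.25, 0], 0],
  ],
)

```text
time: 23.4
tool_pos: [0.4815, -0.0357, 0.1745]
tool_rot: [-0.002, 0.006, 1.0, 0.0]
contact_force: [0.0, 1.1, 0.4]
gripper_width: 0.427
```

Call:
play_rows(
  deltas=[
    [[0.05, -0.03, 0], 0],
    [[0.09, -0.05, 0], 0],
    [[0.125, -0.061, -0.01], 0],
    [[0.125, -0.061, -0.03], 0],
    [[0.125, -0.061, -0.03], 0],
  ],
)

```text
time: 24.02
tool_pos: [0.6035, -0.0939, 0.1418]
tool_rot: [-0.004, 0.005, 1.0, 0.001]
contact_force: [-0.7, 0.5, -1.8]
gripper_width: 0.42
```

```bash
python3 w.py w15; python3 fit.py 2>/dev/null
python3 - <<'E'
from h import *
f=np.load("/tmp/wrist.npz");W=f["W"]*1000;t=status.state()["tool_pos"]*1000
print(t)
for lo,hi in((42,50),(0,29),(-40,-5)):
    m=(W[...,2]>t[2]+lo)&(W[...,2]<t[2]+hi)&(np.hypot(W[...,0]-t[0],W[...,1]-t[1])<24);P=W[m];print(lo,len(P),P.mean(0),cv2.minEnclosingCircle(P[:,:2].astype(np.float32)) if len(P) else 0)
E
```

```text
t 24.025 pos [ 0.6035 -0.0939  0.1418] yawy 89.4 grip 0.42 F [-0.7  0.5 -1.8]
wrist 3798 rect [ 604.1 -129.4] [28.6 81. ] 81.5
 ext [[576.  -59.2]
 [655.8 -31.1]] size [79.8 28.1] ctr [ 603.8 -129.4]
   blue 4789 size [79.9 57. ] ctr [540.7  23. ]
   red 3565 size [52.4 67.1] ctr [594.6 -96.6]
   pink 4500 size [81.7 88.7] ctr [623.6   3.3]
   white 7222 size [79.2 83.4] ctr [526.1 -81.7]
mailer 0 ((0.0, 0.0), (0.0, 0.0), 0.0)
[604.3203337  -94.03672648 143.7403115 ]
42 2806 [601.2675739  -93.33937597 187.66546647] ((596.1038818359375, -93.93080139160156), 21.16623878479004)
0 6194 [592.77271792 -93.57646459 160.55754105] ((602.2225341796875, -94.00554656982422), 22.990861892700195)
-40 1865 [585.90825136 -93.51653517 122.88084518] ((596.15283203125, -93.77072143554688), 18.391887664794922)
```

View pics/w15.png

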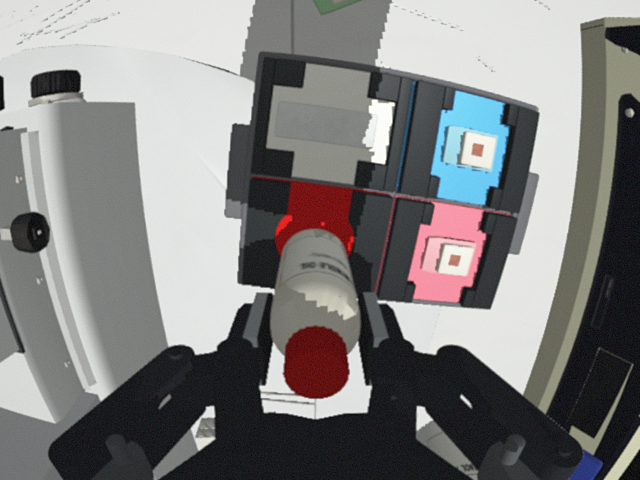

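Call:
play_rows(
  deltas=[
    [[0.003, 0, -0.01], 0],
    [[0.006, 0, -0.02], 0],
    [[0.006, 0, -0.032], 0],
    [[0.006, 0, -0.04], 0],
    [[0.006, 0, -0.04], 0],
  ],
)

```text
time: 24.7
tool_pos: [0.612, -0.0947, 0.1056]
tool_rot: [-0.001, 0.005, 1.0, 0.0]
contact_force: [0.2, 0.4, -1.5]
gripper_width: 0.424
```

Call:
play_rows(
  deltas=[
    [[0, 0, 0], 0],
    [[0, 0, 0], 0],
  ],
)

```text
time: 24.95
tool_pos: [0.6132, -0.0951, 0.1075]
tool_rot: [0.001, 0.005, 1.0, -0.0]
contact_force: [0.6, 0.2, -1.0]
gripper_width: 0.426
```

Call:
play_rows(
  deltas=[
    [[-0.003, 0.001, -0.008], 0],
    [[-0.003, 0.001, -0.014], 0],
    [[-0.003, 0.001, -0.018], 0],
    [[-0.003, 0.001, -0.02], 0],
    [[-0.003, 0.001, -0.02], 0],
  ],
)

```text
time: 25.58
tool_pos: [0.6097, -0.0939, 0.0867]
tool_rot: [-0.0, 0.005, 1.0, 0.0]
contact_force: [-0.8, -0.1, -1.0]
gripper_width: 0.43
```

```bash
python3 w.py w16; python3 -c "
from plant import status
s=status.state();print(s['tool_pos'].round(4),s['contact_force'].round(1))"
```

```text
t 25.575 pos [ 0.6097 -0.0939  0.0867] yawy 89.4 grip 0.43 F [-0.8 -0.1 -1. ]
[ 0.6099 -0.094   0.087 ] [-0.3 -1.1 -1.8]
```

View pics/w16.png

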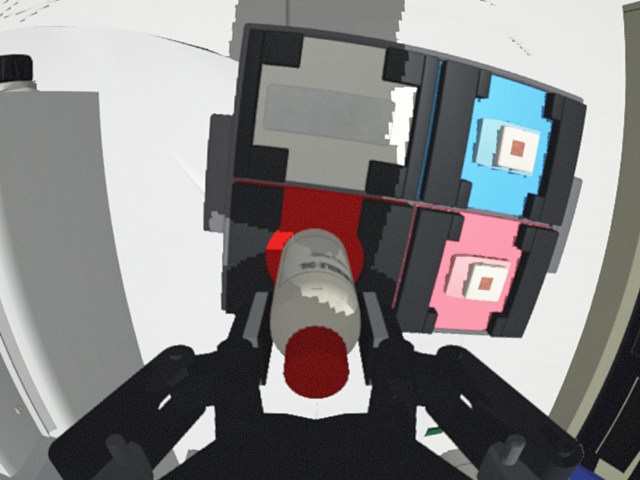

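The bottle is centred in the red well (about 313,250), roughly 2 mm above the floor.

Call:
play_rows(
  deltas=[
    [[0, 0, -0.001], 0],
    [[0, 0, -0.002], 0],
    [[0, 0, -0.002], 0],
  ],
)

```text
time: 26.0
tool_pos: [0.6098, -0.0939, 0.085]
tool_rot: [0.0, 0.005, 1.0, -0.0]
contact_force: [0.0, -0.6, -0.9]
gripper_width: 0.425
```

Call:
play_rows(
  deltas=[
    [[0, 0, 0], 0],
    [[0, 0, 0], 0],
    [[0, 0, 0], 0],
    [[0, 0, 0], 0],
  ],
  grip=0.5,
)

```text
time: 26.5
tool_pos: [0.6098, -0.0939, 0.085]
tool_rot: [0.0, 0.005, 1.0, -0.0]
contact_force: [0.3, 0.7, -0.1]
gripper_width: 0.751
```

Call:
play_rows(
  deltas=[
    [[0, 0, 0.03], 0],
    [[0, 0, 0.08], 0],
    [[0, 0, 0.12], 0],
    [[-0.03, 0, 0.15], 0],
    [[-0.06, 0, 0.15], 0],
  ],
)

```text
time: 27.12
tool_pos: [0.5509, -0.0944, 0.239]
tool_rot: [0.003, 0.005, 1.0, -0.001]
contact_force: [-0.2, -0.3, 1.1]
gripper_width: 0.748
```

Call:
play_rows(
  deltas=[
    [[-0.05, 0, 0], 0],
    [[-0.1, 0, 0], 0],
    [[-0.1, 0, 0], 0],
    [[-0.1, 0, 0], 0],
  ],
)

```text
time: 27.62
tool_pos: [0.4502, -0.0941, 0.2354]
tool_rot: [0.001, 0.005, 1.0, -0.0]
contact_force: [0.6, 0.2, 0.2]
gripper_width: 0.749
```

```bash
python3 w.py w17 red_cap_bottle pink_cassette blue_cassette slide_mailer; python3 fit.py 2>/dev/null
python3 - <<'E'
from h import *
f=np.load("/tmp/wrist.npz");W=f["W"]*1000
for lo,hi in((127,135),(45,110)):
    m=(W[...,2]>lo)&(W[...,2]<hi)&(np.hypot(W[...,0]-609,W[...,1]+94)<35);P=W[m];print(lo,len(P),P.mean(0),cv2.minEnclosingCircle(P[:,:2].astype(np.float32)) if len(P) else 0)
p,d=grab_frame("scene");cv2.imwrite("pics/scene1.png",p);W=cloud("scene",d,camera_params("scene"))
for o in "green_cassette purple_bottle pink_cassette blue_cassette slide_mailer red_cap_bottle".split():
    for r in outline_of("scene",o)[:1]: print(o,round(r["confidence"],2),rect(W,r["region"]))
E
```

```text
t 27.625 pos [ 0.4502 -0.0941  0.2354] yawy 89.4 grip 0.749 F [0.6 0.2 0.2]
red_cap_bottle 0.59 [295. 323. 336. 409.] {'n': 2780, 'c': (669.5, -94.9), 'mean': array([599.5, -94.5,  87.3]), 'med': array([595.9, -94.1,  94.6]), 'dim': (50.1, 162.4), 'yaw': 85.2, 'z': array([ 31.1,  94.6, 130.6])}
blue_cassette 0.8 [399. 271. 441. 298.] {'n': 976, 'c': (542.4, 21.0), 'mean': array([537.9,  18.8,  34.1]), 'med': array([537. ,  18.1,  33.6]), 'dim': (33.1, 45.3), 'yaw': -5.2, 'z': array([26.6, 33.6, 39. ])}
slide_mailer 0.6 [293. 258. 356. 290.] {'n': 1654, 'c': (529.5, -85.0), 'mean': array([523.7, -85.8,  38.9]), 'med': array([523. , -86.3,  40.1]), 'dim': (31.5, 69.8), 'yaw': -7.9, 'z': array([29.7, 40.1, 41.4])}
wrist 4988 rect [574.6 -36.5] [ 60.6 165. ] 82.0
 ext [[492.5  13.4]
 [655.3  71.4]] size [162.8  58. ] ctr [574.3 -36.9]
   blue 2024 size [78.3 92. ] ctr [538.4  20.5]
   red 1181 size [78.8 55.6] ctr [608.1 -93.4]
   pink 385 size [59.9 27.5] ctr [634.3  -6.2]
   white 2535 size [79.7 82.2] ctr [525.9 -81.5]
mailer 0 ((0.0, 0.0), (0.0, 0.0), 0.0)
127 378 [606.80116298 -94.5
[... 655 characters left out ...]
4,  35.7]), 'med': array([618.7,   4. ,  35.7]), 'dim': (34.0, 52.1), 'yaw': -10.1, 'z': array([28.6, 35.7, 41.8])}
blue_cassette 0.59 {'n': 173, 'c': (416.8, -75.7), 'mean': array([416.5, -78. ,   9.7]), 'med': array([416.1, -79. ,  10. ]), 'dim': (26.3, 39.7), 'yaw': 30.5, 'z': array([ 3.3, 10. , 15.3])}
slide_mailer 0.52 {'n': 290, 'c': (524.4, -87.3), 'mean': array([522.4, -90.2,  39.6]), 'med': array([522.3, -89.7,  40.9]), 'dim': (25.0, 66.6), 'yaw': -8.4, 'z': array([29.6, 40.9, 43.6])}
red_cap_bottle 0.82 {'n': 535, 'c': (602.7, -99.8), 'mean': array([ 599.3, -104.3,   87.7]), 'med': array([ 597.9, -105.2,   91.7]), 'dim': (31.9, 35.7), 'yaw': 40.5, 'z': array([ 39.3,  91.7, 131.8])}
```

View pics/w17.png

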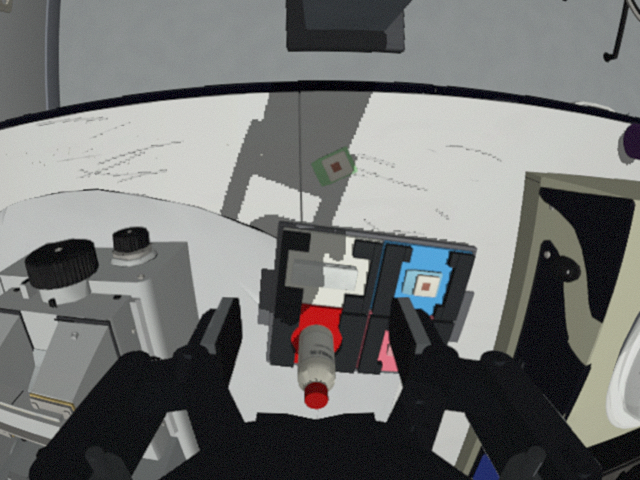

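View pics/scene1.png

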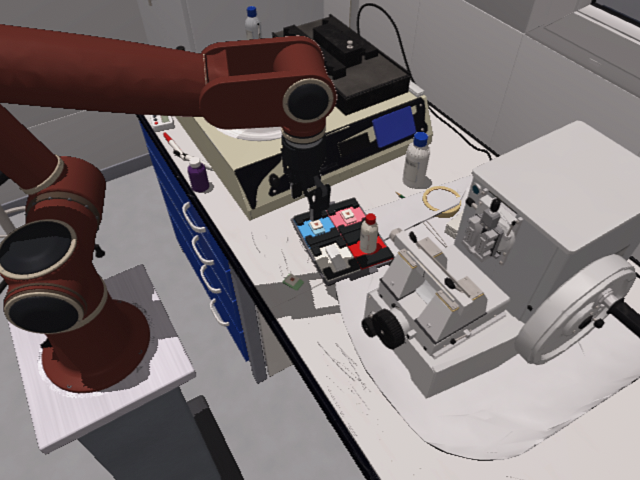

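```bash
python3 -c "
from plant import ticket
print(ticket.job_done())"
```

```text
the job is handed in; nothing more can be done
None
```

I packed the tray and handed the job in at about 28 s. The mailer went in first, then the blue cassette, the pink cassette, and last the red-capped bottle. No verdict came back on hand-in.

My last camera checks:
- **Mailer:** it lies flat and square on the white floor, about 3 mm off centre along its length.
- **Cassettes:** blue and pink are flat and within about 2 mm of the centres of their own cut-outs.
- **Bottle:** it stands upright in the red well, about 1–2 mm off centre, with its cap top at about 130 mm as expected.
- **Things to leave alone:** the green cassette and purple bottle moved less than 2 mm compared with the first pictures.
- **Arm:** it was clear of everything at hand-in.

Some readings disagreed:
- The scene and wrist cameras differ by about 1–3 mm on where the tray is. I worked mainly from the wrist camera.
- In the last scene picture, the network labelled the green cassette as the blue one. In the last wrist picture it did not report the pink cassette, which was partly hidden. The earlier wrist views and the scene view both show each cassette in its right cut-out.

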